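# Count four couplers under the bench magnifier

## Task

Set up the next inspection: one brass coupler already stands in the white tray; add more brass ones from the black box until exactly four stand upright in the tray, leaving the spare brass and the steel one in the box. Then swing the magnifier round until the lens is centred over the tray and stays there when you let go. Leave everything else on the bench alone.

Things in the scene. Friction and masses are not known exactly. Their poses are not given: they have to be found in the camera images.
- brass1_c (a point): round brass hose coupler standing on end, 46 mm tall: a 25 mm diameter sleeve from 15 to 33 mm above its foot, 19 mm diameter ends above and below; 55 to 100 g. This point is its centre, half-way up (23 mm above its foot); z is its long axis. At the start it stands in the black box, its centre at least 45 mm from its neighbours' along the box's x axis and 54 mm along its y axis
- brass2_c (a point): round brass hose coupler standing on end, 46 mm tall: a 25 mm diameter sleeve from 15 to 33 mm above its foot, 19 mm diameter ends above and below; 55 to 100 g. This point is its centre, half-way up (23 mm above its foot); z is its long axis. At the start it stands in the black box, its centre at least 45 mm from its neighbours' along the box's x axis and 54 mm along its y axis
- brass3_c (a point): round brass hose coupler standing on end, 46 mm tall: a 25 mm diameter sleeve from 15 to 33 mm above its foot, 19 mm diameter ends above and below; 55 to 100 g. This point is its centre, half-way up (23 mm above its foot); z is its long axis. At the start it stands in the black box, its centre at least 45 mm from its neighbours' along the box's x axis and 54 mm along its y axis
- brass4_c (a point): round brass hose coupler standing on end, 46 mm tall: a 25 mm diameter sleeve from 15 to 33 mm above its foot, 19 mm diameter ends above and below; 55 to 100 g. This point is its centre, half-way up (23 mm above its foot); z is its long axis. At the start it stands in the black box, its centre at least 45 mm from its neighbours' along the box's x axis and 54 mm along its y axis
- brass5_c (a point): round brass hose coupler standing on end, 46 mm tall: a 25 mm diameter sleeve from 15 to 33 mm above its foot, 19 mm diameter ends above and below; 55 to 100 g. This point is its centre, half-way up (23 mm above its foot); z is its long axis. At the start it stands in the black box, its centre at least 45 mm from its neighbours' along the box's x axis and 54 mm along its y axis
- brass6_c (a point): round brass hose coupler standing on end, 46 mm tall: a 25 mm diameter sleeve from 15 to 33 mm above its foot, 19 mm diameter ends above and below; 55 to 100 g. This point is its centre, half-way up (23 mm above its foot); z is its long axis. At the start it stands in the white tray
- steel1_c (a point): round steel-grey hose coupler standing on end, 46 mm tall: a 25 mm diameter sleeve from 15 to 33 mm above its foot, 19 mm diameter ends above and below; 55 to 100 g. This point is its centre, half-way up (23 mm above its foot); z is its long axis. It stands among the brass ones in the black box, in any of the six places
- box_in (a point): fixed black open box of couplers on the left, outside 200 mm (its x) by 165 mm (its y), walls 4 mm thick and 22 mm high over the bench. This point is the centre of its inner floor, 4 mm above the bench; x and y run along its sides. Six couplers stand in it in 3 places along x (about 55 mm apart) by 2 along y (about 64 mm apart); there is about 40 mm from a coupler's centre to the nearest wall along y
- tray_in (a point): fixed shallow white inspection tray with a green mat in the middle of the bench, outside 145 mm (its x) by 185 mm (its y), walls 4 mm thick and 14 mm high over the bench. This point is the centre of its inner floor, 4 mm above the bench; x and y run along its sides. The coupler already in it stands about 30 mm along x and 38 mm along y from this point
- pivot (a point): the upright axis of the bench magnifier's column at the height of the swing arm's underside (199 mm above the bench). The magnifier has a heavy fixed round foot (220 mm across) and stands at the back; the swing arm turns level about this axis
- lens_c (a point): centre of the round magnifier lens, 290 mm from the column's axis and 209 mm above the bench; the white ring round it is 141 mm across and 24 mm thick. It starts swung aside to the robot's right, 0.8 rad or more from the tray's direction
- lens_grip (a point): centre of the black upright guide knob on the swing arm between column and lens ring, 18 mm in diameter, its upper 46 mm free to grip, 206 mm from the column's axis, this point 248 mm above the bench, knob top at 269 mm; the arm and ring below and beside it reach no higher than 223 mm, the column's own top 249 mm. Move it along a level arc about the column's axis to swing the lens
- lens_arm (a joint): swing angle of the magnifier arm about the column, rad; 0 points the arm straight out from its foot's front (towards the robot), growing to the robot's right (-y; anticlockwise seen from above); limits -1.3 and 1.3. A friction collar holds it where it is left: it takes about 0.35 N m, some 2 N at the knob
- spray_can: bystander: red spray can, 64 mm across, 170 mm tall, standing on the right
- paste_jar: bystander: white jar with a blue lid, 54 mm across, 60 mm tall, standing at the back right
- screwdriver: bystander: yellow-handled screwdriver lying on the right
- pliers: bystander: blue-handled pliers, 150 mm long, lying flat at the front right
- steel2: bystander: a steel-grey coupler (same shape as the brass ones) standing alone on the bench at the back; origin at its underside

How it is judged (in metres and radians):
On the way, in this order (a step that is already met when the one before it is completed fails the run):
1. exactly four brass couplers stand in the tray, the other two are in the box (((horizontal distance between each of brass1_c, brass2_c, brass3_c, brass4_c and tray_in below 0.13 m and horizontal distance between each of brass5_c, brass6_c and tray_in above 0.13 m) or (horizontal distance between each of brass1_c, brass2_c, brass3_c, brass5_c and tray_in below 0.13 m and horizontal distance between each of brass4_c, brass6_c and tray_in above 0.13 m) or (horizontal distance between each of brass1_c, brass2_c, brass3_c, brass6_c and tray_in below 0.13 m and horizontal distance between each of brass4_c, brass5_c and tray_in above 0.13 m) or (horizontal distance between each of brass1_c, brass2_c, brass4_c, brass5_c and tray_in below 0.13 m and horizontal distance between each of brass3_c, brass6_c and tray_in above 0.13 m) or (horizontal distance between each of brass1_c, brass2_c, brass4_c, brass6_c and tray_in below 0.13 m and horizontal distance between each of brass3_c, brass5_c and tray_in above 0.13 m) or (horizontal distance between each of brass1_c, brass2_c, brass5_c, brass6_c and tray_in below 0.13 m and horizontal distance between each of brass3_c, brass4_c and tray_in above 0.13 m) or (horizontal distance between each of brass1_c, brass3_c, brass4_c, brass5_c and tray_in below 0.13 m and horizontal distance between each of brass2_c, brass6_c and tray_in above 0.13 m) or (horizontal distance between each of brass1_c, brass3_c, brass4_c, brass6_c and tray_in below 0.13 m and horizontal distance between each of brass2_c, brass5_c and tray_in above 0.13 m) or (horizontal distance between each of brass1_c, brass3_c, brass5_c, brass6_c and tray_in below 0.13 m and horizontal distance between each of brass2_c, brass4_c and tray_in above 0.13 m) or (horizontal distance between each of brass1_c, brass4_c, brass5_c, brass6_c and tray_in below 0.13 m and horizontal distance between each of brass2_c, brass3_c and tray_in above 0.13 m) or (horizontal distance between each of brass1_c, brass6_c and tray_in above 0.13 m and horizontal distance between each of brass2_c, brass3_c, brass4_c, brass5_c and tray_in below 0.13 m) or (horizontal distance between each of brass1_c, brass5_c and tray_in above 0.13 m and horizontal distance between each of brass2_c, brass3_c, brass4_c, brass6_c and tray_in below 0.13 m) or (horizontal distance between each of brass1_c, brass4_c and tray_in above 0.13 m and horizontal distance between each of brass2_c, brass3_c, brass5_c, brass6_c and tray_in below 0.13 m) or (horizontal distance between each of brass1_c, brass3_c and tray_in above 0.13 m and horizontal distance between each of brass2_c, brass4_c, brass5_c, brass6_c and tray_in below 0.13 m) or (horizontal distance between each of brass1_c, brass2_c and tray_in above 0.13 m and horizontal distance between each of brass3_c, brass4_c, brass5_c, brass6_c and tray_in below 0.13 m)) and ((x of brass1_c in the frame of tray_in between -0.068 and 0.068 m and y of brass1_c in the frame of tray_in between -0.088 and 0.088 m and z of brass1_c in the frame of tray_in between 0.018 and 0.028 m and angle between brass1_c's own z axis and vertical below 0.2 rad) or (x of brass1_c in the frame of box_in between -0.096 and 0.096 m and y of brass1_c in the frame of box_in between -0.079 and 0.079 m and z of brass1_c in the frame of box_in below 0.035 m)) and ((x of brass2_c in the frame of tray_in between -0.068 and 0.068 m and y of brass2_c in the frame of tray_in between -0.088 and 0.088 m and z of brass2_c in the frame of tray_in between 0.018 and 0.028 m and angle between brass2_c's own z axis and vertical below 0.2 rad) or (x of brass2_c in the frame of box_in between -0.096 and 0.096 m and y of brass2_c in the frame of box_in between -0.079 and 0.079 m and z of brass2_c in the frame of box_in below 0.035 m)) and ((x of brass3_c in the frame of tray_in between -0.068 and 0.068 m and y of brass3_c in the frame of tray_in between -0.088 and 0.088 m and z of brass3_c in the frame of tray_in between 0.018 and 0.028 m and angle between brass3_c's own z axis and vertical below 0.2 rad) or (x of brass3_c in the frame of box_in between -0.096 and 0.096 m and y of brass3_c in the frame of box_in between -0.079 and 0.079 m and z of brass3_c in the frame of box_in below 0.035 m)) and ((x of brass4_c in the frame of tray_in between -0.068 and 0.068 m and y of brass4_c in the frame of tray_in between -0.088 and 0.088 m and z of brass4_c in the frame of tray_in between 0.018 and 0.028 m and angle between brass4_c's own z axis and vertical below 0.2 rad) or (x of brass4_c in the frame of box_in between -0.096 and 0.096 m and y of brass4_c in the frame of box_in between -0.079 and 0.079 m and z of brass4_c in the frame of box_in below 0.035 m)) and ((x of brass5_c in the frame of tray_in between -0.068 and 0.068 m and y of brass5_c in the frame of tray_in between -0.088 and 0.088 m and z of brass5_c in the frame of tray_in between 0.018 and 0.028 m and angle between brass5_c's own z axis and vertical below 0.2 rad) or (x of brass5_c in the frame of box_in between -0.096 and 0.096 m and y of brass5_c in the frame of box_in between -0.079 and 0.079 m and z of brass5_c in the frame of box_in below 0.035 m)) and ((x of brass6_c in the frame of tray_in between -0.068 and 0.068 m and y of brass6_c in the frame of tray_in between -0.088 and 0.088 m and z of brass6_c in the frame of tray_in between 0.018 and 0.028 m and angle between brass6_c's own z axis and vertical below 0.2 rad) or (x of brass6_c in the frame of box_in between -0.096 and 0.096 m and y of brass6_c in the frame of box_in between -0.079 and 0.079 m and z of brass6_c in the frame of box_in below 0.035 m))), for 0.2 s.
2. the lens is over the tray (horizontal distance between lens_c and tray_in below 0.03 m), for 0.2 s.
At the end, for the whole second after the job is handed in: Exactly four of the six brass couplers stand inside the white tray on its floor, upright to 0.2 rad; the other two and the steel one are inside the black box; the lens's centre is within 30 mm (horizontally) of the tray's centre and the arm is at rest, holding by itself (all of step 1 and x of steel1_c in the frame of box_in between -0.096 and 0.096 m and y of steel1_c in the frame of box_in between -0.079 and 0.079 m and z of steel1_c in the frame of box_in below 0.035 m and horizontal distance between lens_c and tray_in below 0.03 m and velocity of joint lens_arm between -0.03 and 0.03 rad/s); the robot touches nothing.
It fails at once if the steel coupler is taken out of the box (horizontal distance between steel1_c and box_in above 0.13 m).
It fails at once if another thing on the bench is disturbed (moved over 25 mm) (distance of any of spray_can, paste_jar, screwdriver, pliers, steel2 from where it was at the start of the episode above 0.025 m).
It also fails if it takes over 72 s, if anything falls off the work surface, if the arm or the gripper's body presses on something with over 40 N, if the wrist force passes 120 N, or if a joint passes its speed limit or range.

## Robot

A 6-joint arm with a two-finger parallel gripper is mounted at the origin on the work surface. World frame = base frame: x ahead of the robot, y to its left, z up, the work surface at z = 0. Lengths are in mm, angles in rad, forces in N, time in s.
With the tool pointing down it reaches from about 150 to 775 mm from the base axis. Payload 6.1 kg.
Tool frame: the origin (TCP) lies midway between the tips of the shut fingers; the grasp point (between the pads) lies behind it (bot.grasp_offset is the z of the grasp point in the tool frame, in mm); z points along the fingers, y is the line along which they close (so a half turn about z gives the same grasp; the last joint's range is limited). The gripper opens to 85 mm and grips with 20 to 120 N. Pads are 22 mm wide; open, the fingers measure 114 mm over their backs; the gripper's body (76 mm by 85 mm) begins 54 mm behind the grasp point. The pads swing forward as they close: fully open they stand 13 mm farther back than shut.
Start: joints at [-1.173, 0.126, -0.04, 1.405, 0, 1.571], TCP at [203.372, -483.992, 231.295] pointing down, gripper open.
Joint ranges: [-2.72, 2.72], [-0.95, 1.95], [-1.27, 1.35], [-1.78, 2.02], [-1.46, 1.47], [-3.14, 3.14]. Speed limits (rad/s): [2.39, 2.39, 3.01, 3.14, 3.14, 3.14].

## Interface

Orientations are given as a rotation vector (axis times angle).
In Python, from plant import bot gives the robot as it stands. Calls block until the motion is done:
- bot.reach(position, orientation): joint-space move of the TCP to a pose.
- bot.servo_line(position, rate=150, ori=None, stop_force=None): straight line of the TCP; ori=None keeps the orientation; rate is the mean speed in mm/s. With stop_force (N) it stops when the force on the tool has changed by that much, and returns True; else False.
- bot.movej(angles): joint-space move.
- bot.gripper_open() and bot.grasp(strength=None): open the fingers fully, or close them until they stop; strength is the grip in N (None keeps the last).
- bot.pause(seconds).
- bot.ik(position, orientation): joint angles nearest the present ones, or None.
- bot.read_state(): the state.
- bot.get_image(name): name is "scene" or "top" or "wrist"; returns a dict with "img" (480x640x3 uint8, blue, green, red), "depth" (480x640 float32, mm along the optical axis (not along the pixel's ray), 0 where there is no reading), "fx", "fy", "cx", "cy" (pixels), "dist" ([k1, k2, p1, p2, k3] as OpenCV has them; the pictures are not rectified), "R" (3x3) and "t" (3): a world point X has camera coordinates R X + t. Camera axes: x right, y down, z forward; pixel columns grow to the right and rows downward; lengths in mm; the calibration is good to about 2 mm. A picture is of the moment at which its call begins.
A pose or a line that the arm cannot do raises bot.PlanningError and nothing moves.
- bot.job_done(): hands the job in; it is judged then, once.
The state is a dict: "t": time; "q": joint angles; "joint_vel": joint speeds; "joint_efforts": joint torques, N m; "ee_pos": TCP position; "tcp_rot": TCP orientation; "contact_force": force on the tool from outside, world axes, zero at the start; "moment": the same for the moment, N m; "grip_width": finger opening in mm; "grasp_force": force on a finger pad.
Only numpy, scipy, OpenCV 4.12 (cv2) and the standard library are available. Lean on these libraries where they do the work, as an engineer would, in place of code of your own. Each camera call takes 0.05 s, during which the arm holds its last target. There are 200 camera calls.

## Working session

There is one attempt and no reset: what is moved stays moved. The work goes in short steps, each a Python script; the robot and the scene stay as the last script left them, time stands still between calls to the robot, and variables do not carry over. Pictures are saved under pics/ and viewed, at most 10 in all, crops included, and the job is handed in when it is done.

```bash
ls; mkdir -p pics
python3 - <<'E'
from plant import bot
import cv2,pickle
d={n:bot.get_image(n) for n in("scene","top")}
pickle.dump(d,open('im0.pkl','wb'))
for n in d: cv2.imwrite(f'pics/{n}0.png',d[n]['img']); print(n,d[n]['R'],d[n]['t'],d[n]['fx'],d[n]['dist'])
s=bot.read_state();print(s,bot.grasp_offset)
E
```

```text
pics
scene [[ 0.52379383  0.85183342 -0.00445447]
 [ 0.63719903 -0.39527455 -0.66161577]
 [-0.56534716  0.34371188 -0.7498298 ]] [-238.80548042 -292.56718149 1588.33303655] 500.7727034377552 [0.03034394 0.         0.         0.         0.        ]
top [[-0.00914844 -0.99992192 -0.00851218]
 [-0.99540719  0.0099177  -0.09521642]
 [ 0.0952934   0.007602   -0.9954202 ]] [ -51.46318969  566.05521457 1695.93318038] 586.889275370956 [-0.04210882  0.          0.          0.          0.        ]
{'t': 0.1, 'q': array([-1.17299458e+00,  1.26343364e-01, -4.05030455e-02,  1.40539392e+00,
        2.12320151e-05,  1.57079343e+00]), 'joint_vel': array([-1.15150357e-03, -1.09801304e-03,  3.19526433e-03, -6.02172316e-05,
       -2.89878362e-04, -2.04311796e-03]), 'joint_efforts': array([-4.46247122e-04, -4.36901700e+01,  3.53608167e+01,  1.35794393e-02,
       -1.13546937e-04, -1.44084288e-05]), 'ee_pos': array([ 203.24650888, -483.66864166,  230.59572748]), 'tcp_rot': array([-3.07826144e+00, -6.20477467e-01,  4.15301527e-04]), 'contact_force': array([ 0.06275367, -0.59640275, -0.29917441]), 'moment': array([ 0.01719334,  0.01181455, -0.05470157]), 'grasp_force': 0.0, 'grip_width': 85.40591327750391} -18.700000000000003
```

View pics/top0.png

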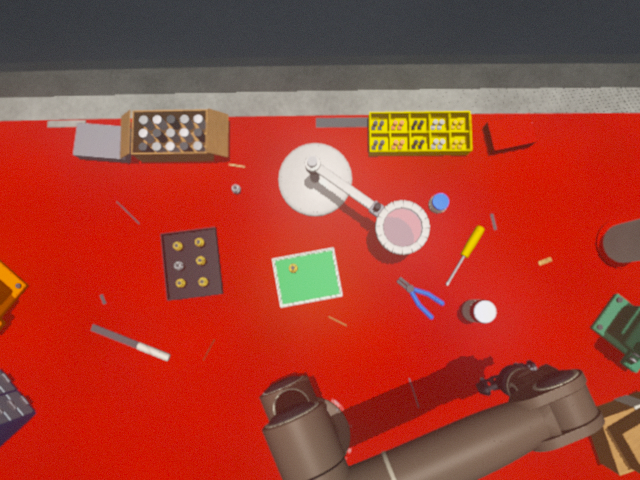

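View pics/scene0.png

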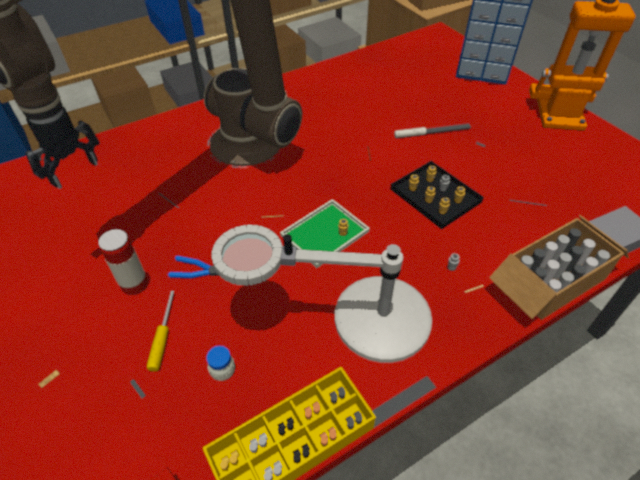

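The top view shows the black box at about (190,265), with brass couplers at (177,245), (199,242), (201,260), (180,283) and (203,282) and the steel one at (178,266). The tray is at about (307,277) with its coupler at (293,268), and the lens knob is at about (377,207). I'll enlarge these areas for exact pixels.

Run:
```python
import cv2,pickle,numpy as np
im=pickle.load(open('im0.pkl','rb'))['top']['img']
a=cv2.resize(im[225:311,155:350],None,fx=4,fy=4,interpolation=cv2.INTER_CUBIC)
b=cv2.resize(im[145:220,295:440],None,fx=3.3,fy=3.3,interpolation=cv2.INTER_CUBIC)
c=np.zeros((a.shape[0]+b.shape[0],a.shape[1],3),np.uint8);c[:a.shape[0]]=a;c[a.shape[0]:,:b.shape[1]]=b
cv2.imwrite('pics/crop.png',c);print(a.shape,b.shape)
```

```text
(344, 780, 3) (248, 478, 3)
```

View pics/crop.png

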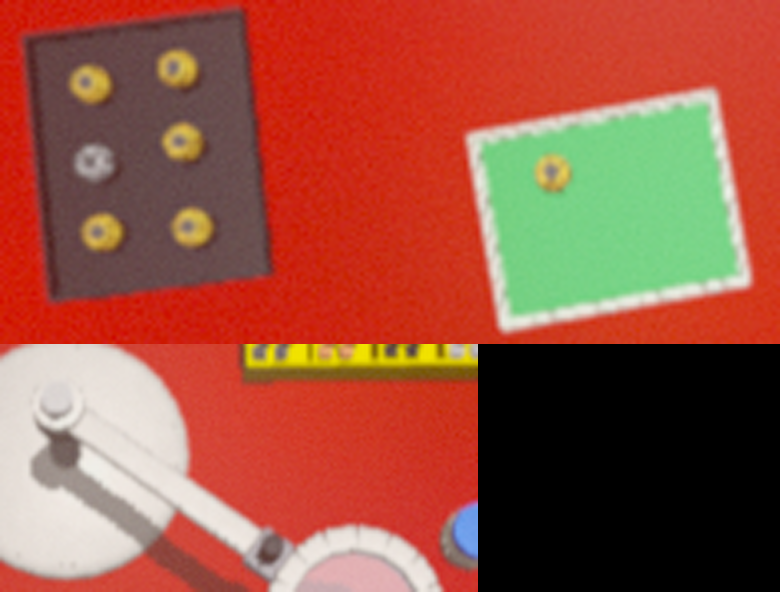

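The crop gives the coupler bore holes at (85,82), (175,68), (181,143), (96,232) and (189,229), with steel at (95,163) and the tray coupler at (551,174). It also shows the box and tray corners, the column top at (57,402) and the knob at (270,547). I'll convert these to world positions.

```bash
cat > h.py <<'E'
import numpy as np,cv2,pickle
from scipy.spatial.transform import Rotation as Ro
def world(c,uv,z):
    K=np.array([[c['fx'],0,c['cx']],[0,c['fy'],c['cy']],[0,0,1]])
    p=cv2.undistortPoints(np.array(uv,float).reshape(-1,1,2),K,np.array(c['dist'],float))[:,0]
    R=np.array(c['R']);o=-R.T@np.array(c['t']);d=np.c_[p,np.ones(len(p))]@R
    return o+d*((z-o[2])/d[:,2])[:,None]
def down(psi):  # tool z down, closing line y at world angle psi (mod pi)
    y=np.array([np.cos(psi),np.sin(psi),0]);z=np.array([0,0,-1.])
    return Ro.from_matrix(np.c_[np.cross(y,z),y,z]).as_rotvec()
E
python3 - <<'E'
from h import *
from plant import bot
d=pickle.load(open('im0.pkl','rb'));c=d['top']
A=lambda p:[(155+(x+.5)/4-.5,225+(y+.5)/4-.5) for x,y in p]
B=lambda p:[(295+(x+.5)/3.3-.5,145+(y-344+.5)/3.3-.5) for x,y in p]
np.set_printoptions(precision=1,suppress=True)
cp=world(c,A([(85,82),(175,68),(181,143),(96,232),(189,229),(95,162),(551,174)]),50)[:,:2]
bx=world(c,A([(23,37),(243,9),(272,273),(52,300)]),22)[:,:2]
tr=world(c,A([(467,132),(715,90),(751,285),(502,330)]),14)[:,:2]
pv=world(c,B([(57,402)]),249)[0,:2];kn=world(c,B([(270,547)]),269)[0,:2]
print('coup',cp);print('box',bx.mean(0),bx,'\ntray',tr.mean(0),tr)
e=tr.mean(0)-pv
print('pivot',pv,'knob',kn,np.linalg.norm(kn-pv),'trayd',np.linalg.norm(e),np.arctan2(e[1],e[0]),np.arctan2(*(kn-pv)[::-1]))
for n,a,b in(('bx',bx,0),('tr',tr,0)):
    s=[a[(i+1)%4]-a[i] for i in range(4)];print(n,[np.linalg.norm(v) for v in s],[np.degrees(np.arctan2(v[1],v[0])) for v in s])
print('cpl px z-check depth top hole etc', [float(c['depth'][int(v),int(u)]) for u,v in A([(85,82)])])
pickle.dump(dict(cp=cp,tray=tr.mean(0),tr=tr,box=bx.mean(0),pv=pv,kn=kn),open('g.pkl','wb'))
E
```

```text
coup [[552.5 384.3]
 [562.1 318.6]
 [507.5 313.6]
 [443.6 374.7]
 [445.2 307.1]
 [494.2 376.1]
 [482.6  45.3]]
box [501.3 344.8] [[588.9 438.6]
 [608.1 274.9]
 [413.3 251.9]
 [394.8 413.9]] 
tray [458.3   5.4] [[515.9 109.7]
 [545.2 -73.6]
 [401.6 -98.6]
 [370.4  84.1]]
pivot [746.8 -19.8] knob [ 627.  -183.3] 202.71465402683287 trayd 289.66298746142763 3.054429006462606 -2.203062373689068
bx [np.float64(164.83498215543665), np.float64(196.11677358929128), np.float64(163.00678936928196), np.float64(195.7040638763795)] [np.float64(-83.32791263518712), np.float64(-173.26761380623194), np.float64(96.52334119394843), np.float64(7.267920242516916)]
tr [np.float64(185.66563820748505), np.float64(145.7841920348888), np.float64(185.33599822669055), np.float64(147.76641044492962)] [np.float64(-80.91761705664624), np.float64(-170.15052854791875), np.float64(99.69373221907873), np.float64(9.971101581439873)]
cpl px z-check depth top hole etc [1695.6668701171875]
```

Positions match the given dimensions. I'll pick the three brass couplers nearest the tray, doing the corner ones first. The closing direction comes from clearance to the neighbours, and the path goes via a retracted waypoint to stay clear of the lens.

```bash
cat >> h.py <<'E'
from plant import bot
g=pickle.load(open('g.pkl','rb'))
def clear(p,psi,others):
    q=np.asarray(others)-p;u=np.array([np.cos(psi),np.sin(psi)]);a=np.abs(q@u);b=np.abs(q@[-u[1],u[0]])
    return np.min(np.hypot(np.maximum(a-58,0),np.maximum(b-12,0)))-12.5
def best(p,others,step=10):
    c=[(clear(p,s,others),s) for s in np.radians(np.arange(0,180,step))]
    m=max(c)[0]
    return sorted((min(x[0],15),x[1]) for x in c if x[0]>min(m,12)-.1),m
def pose(p,psi,z):  # choose psi or psi+pi with smaller wrist turn
    q=bot.read_state()['q'];o=[]
    for s in(psi,psi+np.pi):
        j=bot.ik([*p,z],down(s))
        if j is not None:o.append((np.abs(np.array(j)-q).max(),tuple(down(s))))
    return list(min(o)[1])
def choose(p,others):
    L,m=best(p,others);q=bot.read_state()['q'];o=[]
    for c,s in L:
        for k in(s,s+np.pi):
            j=bot.ik([*p,100],down(k))
            if j is not None:o.append((np.abs(np.array(j)-q).max(),k,clear(p,s,others)))
    return min(o)
def st(m):
    s=bot.read_state();print(m,'t%.1f'%s['t'],s['ee_pos'].round(1),'w%.1f'%s['grip_width'],'F',s['grasp_force'],s['contact_force'].round(1))
    return s
E
cat > move.py <<'E'
from h import *
def pick(p,others):
    _,psi,c=choose(p,others);print('psi',np.degrees(psi),'clear',c)
    bot.reach([*p,100],down(psi));st('above')
    bot.servo_line([*p,13],rate=120,stop_force=15);bot.grasp(40);s=st('grasped')
    bot.servo_line([*p,95],rate=150);return st('up')
def place(p,others):
    _,psi,c=choose(p,others);print('psi',np.degrees(psi),'clear',c)
    bot.reach([*p,95],down(psi))
    print('stop',bot.servo_line([*p,14],rate=100,stop_force=8));st('down')
    bot.gripper_open();bot.servo_line([*p,100],rate=150);st('left')
e=g['tr'][1]-g['tr'][2]+g['tr'][0]-g['tr'][3];e/=np.linalg.norm(e);f=np.array([-e[1],e[0]])
slots=[g['tray']+a*e+b*f for a,b in((30,-38),(-30,-38),(-30,38))]
E
python3 - <<'E'
from move import *
cp=g['cp']
bot.reach([320,0,300],down(np.pi/2));st('via')
s=pick(cp[1],np.delete(cp,1,0))
if s['grip_width']>15: place(slots[0],[cp[6]])
i=bot.get_image('wrist');cv2.imwrite('pics/w1.png',i['img'])
E
```

```text
via t1.9 [320.2  -0.4 299.9] w85.4 F 0.0 [-0.1  0.3 -0.4]
psi 140.0 clear 14.434136419502977
above t3.6 [562.5 317.8 101.3] w85.7 F 0.0 [ 0.6 -0.3 -0.2]
grasped t5.0 [562.2 318.7  13.4] w23.6 F 39.20105338096619 [-1.3 -0.9  2.7]
up t5.7 [561.7 318.3  94. ] w23.5 F 39.21552300453186 [-0.5  0.5 -0.3]
psi 130.0 clear 13.341200539700509
stop True
down t7.9 [493.2 -26.4  13.4] w23.7 F 39.88031208515167 [-1.1  0.6  5.8]
left t9.2 [493.9 -26.8  99.2] w85.3 F 0.0 [-0.2  0.2 -0.6]
```

View pics/w1.png

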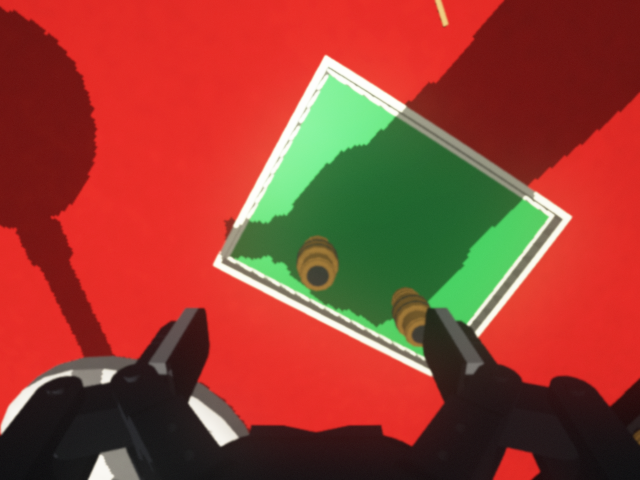

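Two couplers now stand upright in the tray: the new one at about (318,265) and the original at (412,315). I'll carry on with the other two.

Run:
```python
from move import *
cp=g['cp']
intray=[cp[6],slots[0]]
for k,(rem,sl) in enumerate([(4,1),(2,2)]):
    gone=[1,4][:k+1]
    s=pick(cp[rem],np.delete(cp,gone+[rem],0))
    if not 20<s['grip_width']<30: print('MISSED');break
    place(slots[sl],intray);intray.append(slots[sl])
bot.reach([330,60,330],down(np.pi/2));st('via')
i=bot.get_image('top');cv2.imwrite('pics/top2.png',cv2.resize(i['img'][130:320,150:420],None,fx=2.9,fy=2.9,interpolation=cv2.INTER_CUBIC))
i=bot.get_image('scene');cv2.imwrite('pics/sc2.png',cv2.resize(i['img'][140:360,180:500],None,fx=2.4,fy=2.4,interpolation=cv2.INTER_CUBIC))
```

```text
psi 140.0 clear 20.45600775937514
above t10.5 [445.5 306.2  99.8] w85.5 F 0.0 [-0.3  0.4 -0. ]
grasped t12.0 [445.3 307.3  13.4] w23.7 F 39.068307280540466 [-0.6 -0.5  3.8]
up t12.7 [444.9 306.8  94.1] w23.6 F 39.20555591583252 [ 0.  -0.3 -0.9]
psi 70.0 clear 23.471335560164036
stop True
down t14.8 [434.  -36.6  13.4] w23.5 F 39.79810953140259 [-0.5 -0.4  5.6]
left t16.2 [434.9 -37.2  99.3] w85.4 F 0.0 [-0.8 -0.3  0.2]
psi 140.0 clear 14.914067101869819
above t17.5 [507.5 312.4  99.8] w84.9 F 0.0 [-0.3 -0.   0.5]
grasped t19.0 [507.6 313.7  13.4] w23.8 F 39.185711145401 [-0.1  0.8  3.7]
up t19.7 [507.  313.3  94. ] w23.3 F 39.21683192253113 [-0.4  0.7 -1.4]
psi 130.0 clear 14.731209982708457
stop True
down t21.6 [421.1  38.   13.4] w23.6 F 39.91433322429657 [-1.6  0.2  5.6]
left t23.0 [421.8  37.6  99.3] w85.3 F 0.0 [ 0.3  1.  -0.4]
via t23.9 [330.2  60.  328.5] w85.1 F 0.0 [0.7 0.2 0.1]
```

View pics/top2.png

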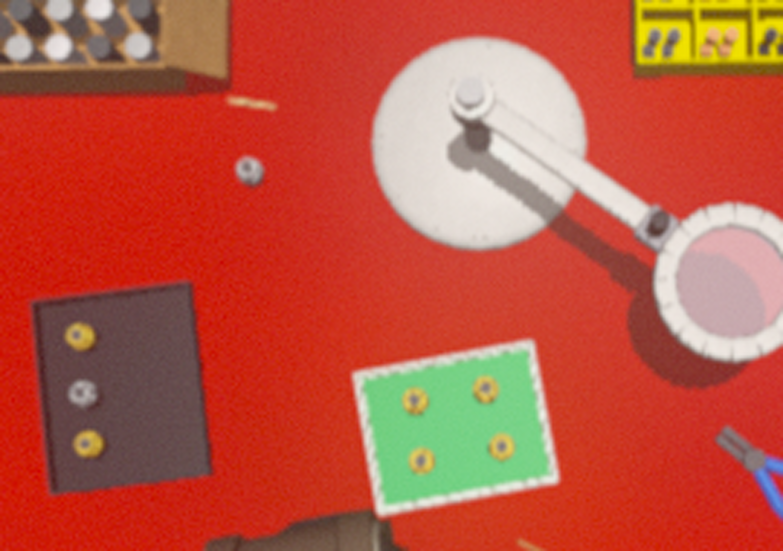

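View pics/sc2.png

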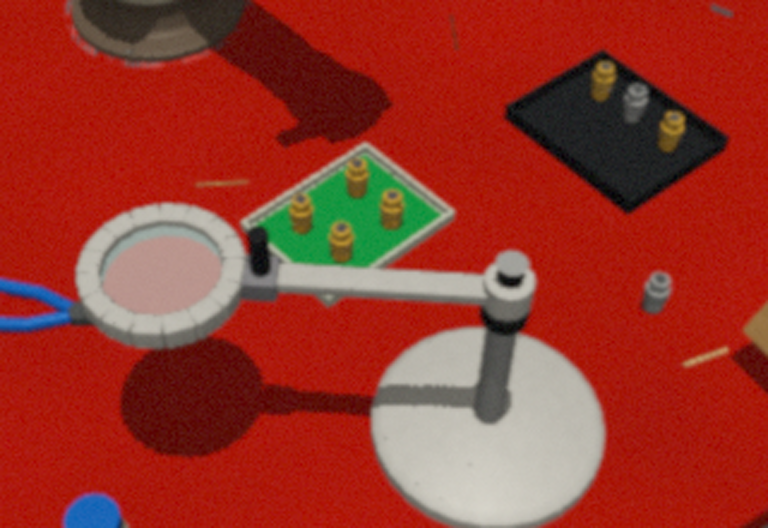

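Four brass couplers stand upright in the tray, at (415,401), (486,390), (421,461) and (502,447) in the crop. The box holds two brass and the steel one at (83,393). Next I'll grip the knob tangentially and swing it along the arc.

Run:
```python
from move import *
pv=g['pv'];a0=np.arctan2(*(g['kn']-pv)[::-1]);e=g['tray']-pv;a1=np.arctan2(e[1],e[0])-2*np.pi
P=lambda a,r=204.5:pv+r*np.array([np.cos(a),np.sin(a)])
opts=[]
for off in(np.pi/2,-np.pi/2):
    j0=bot.ik([*P(a0),231],down(a0+off));j1=bot.ik([*P(a1),231],down(a1+off))
    if j0 is not None and j1 is not None: opts.append((max(abs(j0[5]),abs(j1[5])),off,j0,j1))
m,off,_,_=min(opts,key=lambda o:o[0]);print(m,a0,a1)
bot.reach([*P(a0),335],down(a0+off));st('above')
print(bot.servo_line([*P(a0),231],rate=100,stop_force=10));bot.grasp(30);s=st('grip')
if 12<s['grip_width']<24:
    for k,a in enumerate(np.linspace(a0,a1,13)[1:]):
        bot.servo_line([*P(a),231],rate=70,ori=down(a+off))
        s=st(k)
        if np.linalg.norm(s['contact_force'])>40: print('FORCE');break
    i=bot.get_image('top');cv2.imwrite('pics/top3.png',cv2.resize(i['img'][130:320,150:420],None,fx=2.9,fy=2.9,interpolation=cv2.INTER_CUBIC))
```

```text
1.2255575208757064 -2.203062373689068 -3.2287563007169804
above t25.5 [ 625.8 -184.3  335.1] w85.1 F 0.0 [ 0.2  1.  -0.1]
False
grip t27.3 [ 626.2 -185.   231.3] w17.0 F 29.378183484077454 [ 0.9 -1.1  0.5]
0 t27.7 [ 612.2 -173.5  231.2] w17.0 F 29.771570563316345 [-0.1  1.5  1.9]
1 t28.1 [ 600.  -161.6  231.2] w17.3 F 29.844000935554504 [0.3 2.5 3.1]
2 t28.5 [ 588.6 -148.5  231.2] w16.9 F 29.887419641017914 [1.6 3.6 3.4]
3 t28.9 [ 578.3 -134.4  231.2] w16.9 F 29.883726239204407 [1.6 3.2 3.7]
4 t29.3 [ 569.1 -119.5  231.2] w16.8 F 29.87559825181961 [2.8 3.7 3.8]
5 t29.7 [ 561.2 -104.   231.2] w17.3 F 29.871006309986115 [2.9 4.  3.1]
6 t30.1 [554.7 -87.8 231.2] w17.3 F 29.873270094394684 [3.3 4.7 3.8]
7 t30.5 [549.5 -71.5 231.2] w17.5 F 29.905669391155243 [3.3 3.3 3.8]
8 t30.9 [545.7 -54.5 231.2] w17.3 F 29.95812088251114 [3.9 3.  4.4]
9 t31.3 [543.3 -37.2 231.2] w17.3 F 30.038466453552246 [3.9 1.8 5.6]
10 t31.7 [542.4 -19.7 231.2] w17.5 F 30.07944881916046 [2.8 2.2 5.2]
11 t32.1 [542.9  -2.3 231.2] w17.2 F 30.129087567329407 [2.4 2.5 6.7]
```

Smooth swing with low forces. Now I'll release, back off and check.

Run:
```python
from move import *
p=bot.read_state()['ee_pos'][:2]
bot.pause(0.3);bot.gripper_open();bot.servo_line([*p,335],rate=120)
bot.reach([300,-150,380],down(np.pi/2));st('clear')
i=bot.get_image('top');pickle.dump(i,open('im4.pkl','wb'));cv2.imwrite('pics/top4.png',cv2.resize(i['img'][140:315,150:350],None,fx=3.4,fy=3.4,interpolation=cv2.INTER_CUBIC))
```

```text
clear t35.2 [ 300.6 -150.   379.6] w85.3 F 0.0 [-0.   0.5 -0.9]
```

View pics/top4.png

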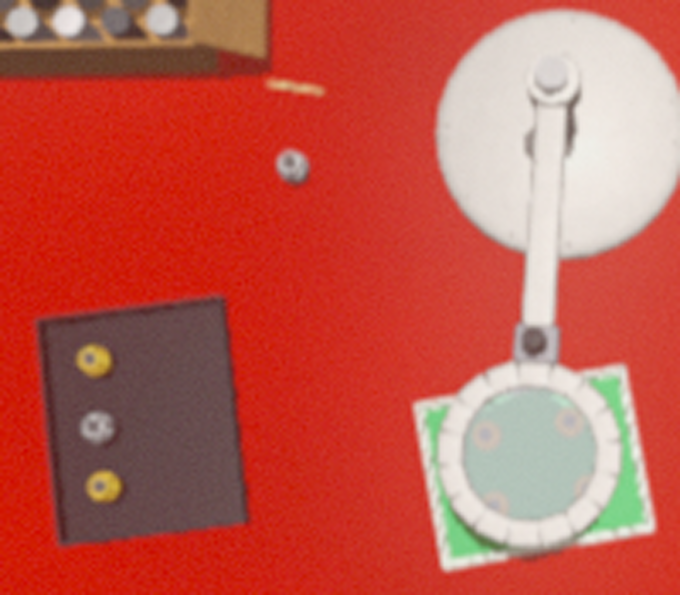

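The ring centre is at crop (530,454), over the tray, and the four couplers are visible beneath it. I'll check the offset numerically, then hand in.

Run:
```python
from move import *
i=pickle.load(open('im4.pkl','rb'))
c=world(i,[(305.5,273.2)],221)[0,:2];d=np.linalg.norm(c-g['tray']);print(c,g['tray'],d)
if d<15: print(bot.job_done());st('end')
```

```text
[ 4.60927763e+02 -3.15134597e-01] [458.27315361   5.40802411] 6.308842903228934
the job is handed in; nothing more can be done
None
the job is handed in; nothing more can be done
```

The job is handed in: four brass couplers stand upright in the tray, two brass and the steel one are still in the box, and the lens stayed put when released, about 6 mm from the tray's centre by camera; the hand-in returned no verdict.

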